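# Bolt the reagent chest shut

## Robot

A 6-joint arm with a two-finger parallel gripper is mounted at the origin on a cart in front of the work surface, level with it; the furniture and walls round the work are solid. World frame = base frame: x ahead of the robot, y to its left, z up, the work surface at z = 0. Lengths are in m, angles in rad, forces in N, time in s.
With the tool pointing down it reaches from about 0.25 to 0.775 m from the base axis. Payload 4 kg.
Tool frame: the origin (TCP) lies on the centre line of the jaws, within the pads' length; the fingertips stand 11 mm ahead of it and the grasp point (between the pads) lies 8 mm behind it (r.tip_reach is the z of the fingertips in the tool frame, in m); z points along the fingers, y is the line along which they close (so a half turn about z gives the same grasp; the last joint's range is limited). The gripper opens to 94 mm and grips with 3 to 60 N. Pads are 16 mm wide; open, the fingers measure 119 mm over their backs; the gripper's body (75 mm by 177 mm) begins 78 mm behind the grasp point.
Start: joints at [-1.299, 0.087, 1.371, -0, 1.684, -0.103], TCP at [0.201, -0.512, 0.217] pointing down, gripper open.
Joint ranges: [-3.1, 3.1], [-0.76, 2.03], [0.27, 2.55], [-1.08, 4.22], [0.17, 2.65], [-2.57, 2.57]. Speed limits (rad/s): [2.79, 2.79, 3.14, 3.14, 3.14, 3.14].

## Interface

Orientations are given as a 3x3 rotation matrix whose columns are the frame's x, y, z axes.
In Python, from station import r, vision, close_job gives the robot as it stands. The module is installed in compiled form; this text tells all that it offers.
- The arm moves only by the shell command python3 -m crank 'ROWS' [FORCE]. ROWS is JSON, one flat list of numbers, 5 for each row, row after row: the shift along the tool's x, y, z each as a share of 500 mm, from -1 to 1, then the turn about the tool's z as a share of pi rad, from -1 to 1, then the gripper's target within -1 to 1 (fully open at 1, half-way at 0, shut at -1). In form: [dx, dy, dz, twist, grip, dx, dy, dz, twist, grip, ...]. A call has 1 to 10 rows; each row is the pose to reach, as a shift and turn from the pose commanded when the call began, along the tool's axes at that moment, turning the shorter way round; what a row does not reach only later rows make up. A row lasts 1/12 s, in which the tool goes at most 41.7 mm and 7.16 degrees, less where a joint would pass 70% of its speed; a pose out of reach is approached as far as the arm can. A call with a number of a shift or a turn outside -1 to 1 is refused whole. A call with a gripper value outside its range is refused whole. The fingers move at their own pace and stop on an object; FORCE is the grip in N (left out, the last holds). Time passes only in rows, so rows that repeat a pose let the fingers close. It gives the time, the measured TCP pose, the force, the opening and the grip force at its end, in the units of the state.
- r.observe(): the state, without advancing time (a new reading comes with each control period).
- vision.snapshot(name): name is "scene" or "top" or "wrist"; returns a dict with "pixels" (384x512x3 uint8, red, green, blue), "fov_y" (degrees; the focal length in pixels is half the picture's height over the tangent of half this angle, whatever the lens; pixels are square), "cx", "cy" (the principal point, pixels), "world_from_camera" (4x4, takes a point from camera to world coordinates); the wrist camera has in their place "tool_from_camera" (4x4, takes a point from camera to tool coordinates, whose origin is the TCP and whose axes are the flange's). Camera axes: x right, y down, z forward; pixel columns grow to the right and rows downward; lengths in m; the calibration is good to about 2 mm. A picture is of the moment at which its call begins: read the wrist's pose just before it. There is no depth.
- close_job(): hands the job in; it is judged then, once.
The state is a dict: "time": time; "qpos": joint angles; "dq": joint speeds; "tau": joint torques, N m; "tool_pos": TCP position; "orientation": TCP orientation; "wrist_force": force on the tool from outside, world axes, zero at the start; "wrist_torque": the same for the moment, N m; "finger_gap": finger opening in m; "grip_force": force on a finger pad.
Only numpy, scipy, OpenCV 4.12 (cv2) and the standard library are available. Lean on these libraries where they do the work, as an engineer would, in place of code of your own. Each camera call takes 0.05 s, during which the arm holds its last target. There are 200 camera calls.

## Task

Lock the grey two-leaf reagent chest: slide its barrel bolt across the join into the staple on the other leaf, find the notch in the slotted guard by feel, then turn the bolt's handle fully down into that notch until it lies level, and let go. Work gently: never force the handle against the guard, and leave the timer, the vial and the marker where they are.

Things in the scene. Friction and masses are not known exactly. Their poses are not given: they have to be found in the camera images.
- chest: fixed grey steel chest, 174 x 260 x 80 mm (x, y, z), with a flat two-leaf lid. Origin: centre of its underside; x points to its back, y to its left as seen from its front, z up; its front (-x) roughly faces the robot. A barrel bolt of bare steel lies on the lid along y, near the front edge.
- rod_axis (a point): fixed point on the axis of the bolt's rod, at chest x = -50, y = 45, z = 94 mm; axes as the chest. Rod: 12 mm diameter, along y. The handle stands out of it at right angles, at this point when the bolt's travel is 0. Three loops hold the rod, tops 12 mm above the axis, 33 mm to the left, 83 and 116 mm to the right (-y) of this point; the last is the staple on the other leaf.
- guard_line (a point): fixed point of the chest (axes as the chest) at the height of the guard's top edge, 28 mm in front of and 13.5 mm above the rod's axis, level with y = 45 mm. The guard: a bare steel strip, 4 mm thick, standing parallel to the rod, longer than the handle's travel; the handle comes to rest on its edge at about 0.97 rad, except at its one open-topped notch.
- bolt (a joint): travel of the bolt in m, 0 to 0.064; it grows as the bolt moves to the chest's right (its -y). 0 is fully open. The notch (13 mm wide, square edges) is in line with the handle at a travel of 0.030 to 0.058, different each time and not measured; the handle enters only within 2 to 3 mm of its middle. From 0.026 the tip is in the staple. Sliding takes about 2 N; it stays where left.
- handle (a joint): angle of the bolt's handle in rad about the rod: 0 straight up, positive as it leans to the front of the chest (-x); 1.57 is level, pointing to the front, which is fully down in the notch (floor of the notch at about 1.59). Turning it takes about 0.05 N m; it stays where it is left.
- ball (a point): centre of the dark ball (16 mm diameter) at the end of the handle, 56 mm from the rod's axis; the handle's bar is 10 mm square. A pinch along the chest's y slides the bolt well, but the ball tends to slip in it as the handle turns; two fingertips set a little closer than the ball's width cradle it from above, to press it down and drag it along. Pressing on the ball is felt up to twice as hard at the guard.
- timer: bystander: small lab timer, 60 x 62 x 28 mm, standing on the chest's lid behind the bolt; origin at the centre of its underside
- vial: bystander: upright vial with a white screw cap, 28 mm diameter, 54 mm tall, on the table in front of the chest; origin at the centre of its underside
- marker: bystander: marker pen, 127 mm long and 15 mm thick, lying on the table in front of the chest; origin at the middle of its underside

How it is judged:
By the outcome, as a careful person would: the job done as asked, in the order asked, and still so for the second after the job is handed in, with the robot touching nothing.
It also fails if it takes over 67 s, if anything falls off the work surface, if the arm or the gripper's body presses on something with over 40 N, if the wrist force passes 120 N, or if a joint passes its speed limit or range.

## Working session

There is one attempt and no reset: what is moved stays moved. The work goes in short steps, Python scripts to look and compute and a shell command to move; the robot and the scene stay as the last step left them, time stands still between calls to the robot, and variables do not carry over. Pictures are saved under pics/ and viewed, at most 11 in all, crops included, and the job is handed in when it is done.

```bash
mkdir -p pics; python3 - <<'E'
from station import r, vision
import cv2, numpy as np
s=r.observe(); print(s['time'],s['tool_pos'],np.round(s['orientation'],3).tolist(),s['finger_gap'],r.tip_reach)
for n in ('top','scene'):
    d=vision.snapshot(n); cv2.imwrite(f'pics/{n}0.png',cv2.resize(d['pixels'][:,:,::-1],None,fx=1.5,fy=1.5,interpolation=cv2.INTER_CUBIC)); print(n,d['fov_y'],d['cx'],d['cy'],np.round(d['world_from_camera'],4).tolist())
E
```

```text
0.0 [ 0.20117525 -0.51131464  0.21533205] [[0.931, 0.366, -0.001], [0.366, -0.931, 0.002], [0.0, -0.002, -1.0]] 0.0942550107774052 0.011
top 42.658710462633586 263.6053943428548 192.0277654347636 [[0.0054, -0.9995, 0.0323, 0.536], [-1.0, -0.0054, -0.0023, 0.0244], [0.0025, -0.0323, -0.9995, 1.1365], [0.0, 0.0, 0.0, 1.0]]
scene 49.36869915006115 258.60700489467916 198.83944777808713 [[-0.785, -0.4489, 0.4269, 0.2149], [-0.6194, 0.5564, -0.5539, 0.4869], [0.0111, -0.6992, -0.7148, 0.7319], [0.0, 0.0, 0.0, 1.0]]
```

View pics/top0.png

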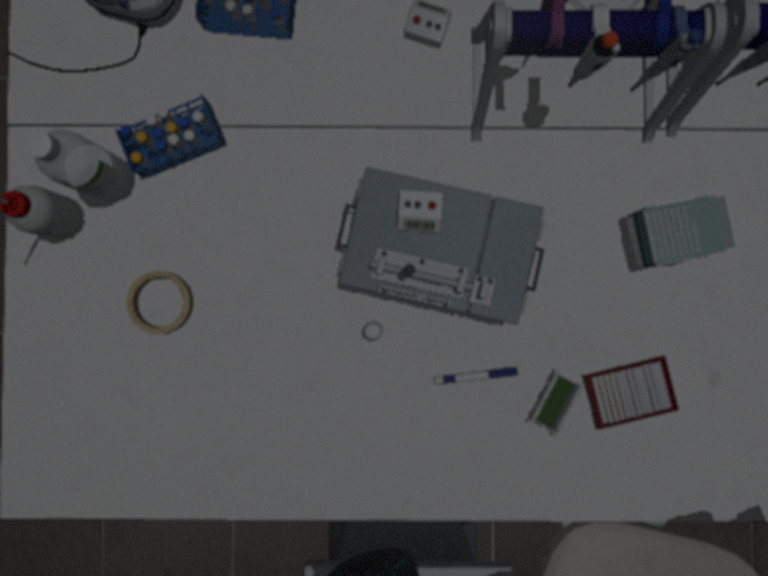

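View pics/scene0.png

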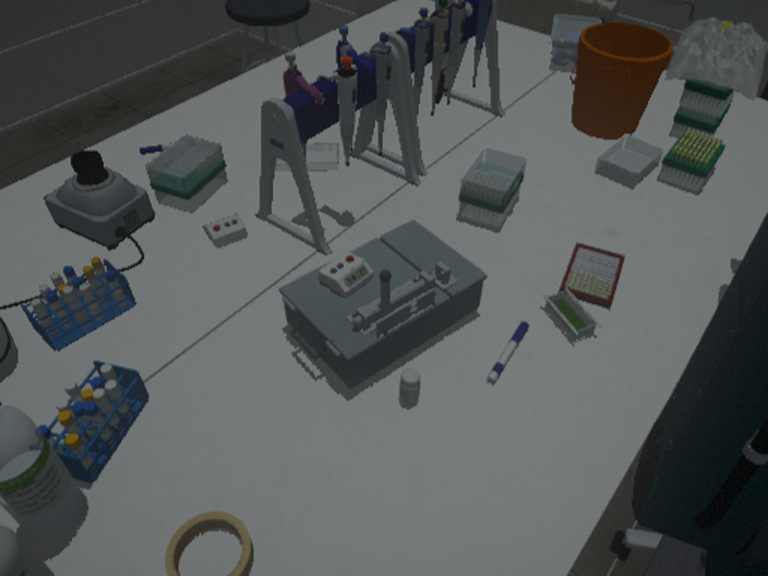

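The top view shows the chest with lid corners at about (370,168), (543,206), (519,322), (338,289) in the 1.5x picture. The ball is at (406,271) there, and in the scene view at (384,274), standing nearly upright. The vial is at (372,330) and the marker at (475,376).

```bash
cat > h.py <<'E'
import numpy as np, cv2
from station import r, vision
def ray(d,u,v,T=None):
    T=np.array(d['world_from_camera']) if T is None else T
    f=192/np.tan(np.radians(d['fov_y']/2))
    w=T[:3,:3]@np.array([(u-d['cx'])/f,(v-d['cy'])/f,1]); return T[:3,3],w/np.linalg.norm(w)
def plane(d,u,v,z,T=None):
    o,w=ray(d,u,v,T); return o+w*(z-o[2])/w[2]
def tri(a,b):
    (o1,w1),(o2,w2)=a,b
    t=np.linalg.lstsq(np.c_[w1,-w2],o2-o1,rcond=None)[0]
    p,q=o1+t[0]*w1,o2+t[1]*w2; return (p+q)/2,np.linalg.norm(p-q)
def blob(im,u,v,R,thr):
    g=im.max(2).astype(int); u,v=int(u),int(v); c=(g[v-R:v+R+1,u-R:u+R+1]<thr).astype(np.uint8)
    n,l,st,ce=cv2.connectedComponentsWithStats(c); k=1+np.argmax(st[1:,4]); return ce[k]+[u-R,v-R],st[k]
E
python3 - <<'E'
from h import *
d=vision.snapshot('top'); e=vision.snapshot('scene')
g=d['pixels'].astype(int)
print(g[181-6:181+7,270-8:270+9].max(2)); 
print(e['pixels'][183-8:183+16,256-7:256+8].max(2))
m=(cv2.GaussianBlur(d['pixels'],(3,3),0).max(2)<105)
print([g[y,x].tolist() for y,x in ((150,270),(160,345),(230,200),(140,280))])
E
```

```text
[[88 88 91 91 91 92 90 91 88 81 78 77 80 87 90 91 87]
 [83 82 83 87 89 92 91 87 78 64 55 55 63 72 87 91 93]
 [74 75 75 78 81 81 83 74 58 44 41 41 47 60 76 87 91]
 [80 81 78 77 78 77 67 53 42 39 42 39 38 46 61 83 91]
 [83 80 82 80 77 65 51 38 36 36 40 40 36 39 58 78 84]
 [75 78 82 79 69 54 45 34 33 41 40 37 39 37 54 69 77]
 [68 70 70 67 60 48 40 35 34 33 39 39 38 44 59 71 76]
 [76 68 64 58 48 44 42 36 36 39 32 36 41 52 71 79 81]
 [88 78 71 57 46 41 40 43 34 37 38 39 50 62 72 80 78]
 [94 89 83 61 44 45 43 44 47 48 50 50 52 60 67 71 72]
 [91 90 86 67 52 50 49 51 60 69 73 69 61 58 64 62 63]
 [93 94 91 78 62 54 59 68 75 84 88 87 79 73 72 69 62]
 [88 92 89 83 76 76 78 81 87 90 93 89 89 87 88 85 78]]
[[ 87  87  85  87  87  85  87  86  86  86  84  85  86  86  87]
 [ 87  87  85  88  88  87  89  87  86  87  87  85  87  85  85]
 [ 85  88  87  87  85  87  86  88  85  86  86  86  86  86  86]
 [ 86  86  86  86  87  87  86  88  85  85  86  87  84  85  87]
 [ 84  85  86  86  86  87  81  74  79  85  85  85  85  84  86]
 [ 88  86  83  84  86  74  61  58  62  65  71  84  86  84  86]
 [ 86  85  86  84  
[... 472 characters left out ...]
 85  83  85]
 [ 84  85  84  84  74  55  52  53  52  53  54  81  84  84  85]
 [ 84  85  83  84  76  54  54  53  54  50  54  81  83  85  83]
 [ 84  85  85  86  77  57  51  54  54  52  51  82  84  85  85]
 [ 83  85  85  83  77  54  52  53  53  52  52  82  84  79  98]
 [ 82  81  84  83  77  58  52  53  53  53  53  77  89  92 102]
 [ 84  83  83  84  75  56  53  52  51  52  52  91  98  99  99]
 [ 82  83  85  85  76  55  53  54  52  52  53  95  99  98  99]
 [ 83  82  83  84  75  55  51  53  53  54  54  96  98  95  94]
 [ 83  83  84  82  71  56  53  54  53  50  53  84 102  97  96]
 [ 83  84  84  89  82  56  52  53  52  50  54  89 100  98  93]]
[[56, 60, 58], [66, 71, 75], [96, 94, 97], [94, 94, 95]]
```

```bash
python3 - <<'E'
from h import *
d=vision.snapshot('top'); e=vision.snapshot('scene')
p,err=tri(ray(d,272.3,179.5),ray(e,256.4,183.4)); print('ball',p,err)
p,err=tri(ray(d,270.5,181),ray(e,256.4,183.4)); print('ball alt',p,err)
im=cv2.GaussianBlur(d['pixels'],(5,5),0).astype(int)
m=((im.max(2)<86)).astype(np.uint8); z=np.zeros_like(m); z[105:220,215:370]=1; m*=z
m=cv2.morphologyEx(m,cv2.MORPH_CLOSE,np.ones((15,15))); m=cv2.morphologyEx(m,cv2.MORPH_OPEN,np.ones((25,25)))
c=max(cv2.findContours(m,0,2)[0],key=cv2.contourArea)
R=cv2.minAreaRect(c); print(R)
P=np.array([plane(d,u,v,0.08)[:2] for u,v in c[:,0]],np.float32)
R=cv2.minAreaRect(P); print(R); 
B=cv2.boxPoints(R); print(B)
for n,u,v in (('vial',372/1.5,330/1.5),('mk1',436/1.5,380/1.5),('mk2',516/1.5,371/1.5)): print(n,plane(d,u,v,0.054 if n=='vial' else .015))
for i,q in enumerate(((370,168),(543,206),(519,322),(338,289))): print(plane(d,q[0]/1.5,q[1]/1.5,.08))
x,y=215,105; cv2.imwrite('pics/crop1.png',cv2.resize(np.clip(d['pixels'][105:220,215:370,::-1].astype(int)*2,0,255).astype(np.uint8),None,fx=5,fy=5,interpolation=cv2.INTER_CUBIC))
E
```

```text
ball [0.59305407 0.00468137 0.15002473] 0.0003458304980489984
ball alt [0.5898921  0.00845396 0.15468564] 2.2182687052623356e-05
((292.66339111328125, 166.0707244873047), (138.49874877929688, 88.14190673828125), 12.094757080078125)
((0.6269522905349731, -0.040417224168777466), (0.29838094115257263, 0.19033478200435638), 78.39143371582031)
[[ 0.50371075 -0.16740602]
 [ 0.6901523  -0.20570603]
 [ 0.75019383  0.08657157]
 [ 0.5637523   0.12487158]]
vial [0.50931033 0.05586925 0.054     ]
mk1 [ 0.43319046 -0.0404592   0.015     ]
mk2 [ 0.44741216 -0.16174126  0.015     ]
[0.74300433 0.05948124 0.08      ]
[ 0.68945838 -0.1898054   0.08      ]
[ 0.52250312 -0.15524361  0.08      ]
[0.56836134 0.10419936 0.08      ]
```

View pics/crop1.png

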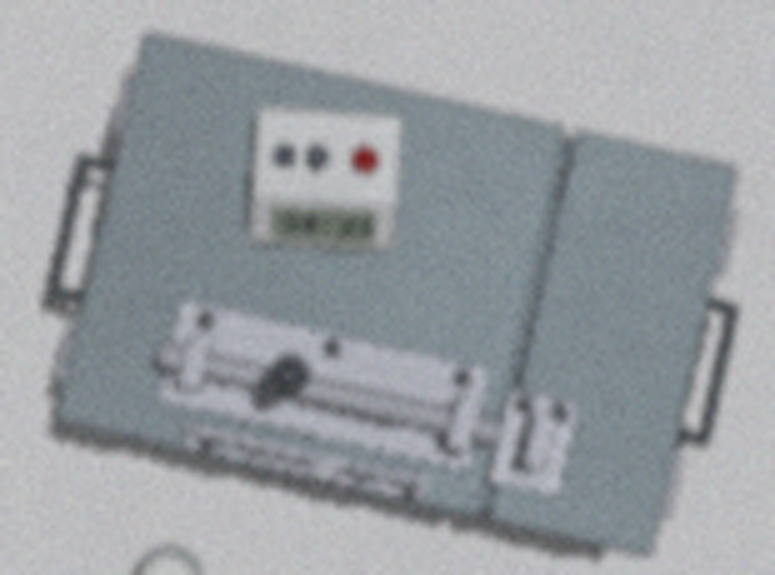

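The crop shows the bolt from (165,360) to (490,435), the ball at (283,375), the staple at (535,440) and the guard strip from (190,435) to (415,490). There is a possible notch gap near (330,468). I measure the yaw as about -12 deg. The rod point computes to about (0.591, 0.009), which agrees with the ball. Next I move above it.

```bash
python3 -m crank '[0.5,-0.32,-0.1,0.187,-0.15, 0.5,-0.32,-0.1,0.187,-0.15, 0.5,-0.32,-0.1,0.187,-0.15, 0.5,-0.32,-0.1,0.187,-0.15, 0.5,-0.32,-0.1,0.187,-0.15, 0.5,-0.32,-0.1,0.187,-0.15, 0.5,-0.32,-0.1,0.187,-0.15, 0.5,-0.32,-0.1,0.187,-0.15, 0.5,-0.32,-0.1,0.187,-0.15, 0.5,-0.32,-0.1,0.187,-0.15]'; python3 - <<'E'
from h import *
s=r.observe(); R=s['orientation']; print(np.round(R,3).tolist(),np.round(s['qpos'],2)); print((R.T@(np.array([.575,0.0,.27])-s['tool_pos'])/.5).round(3))
E
```

```text
time: 1.13
tool_pos: [0.3758, -0.2709, 0.2668]
orientation: [[0.978, -0.209, 0.0], [-0.209, -0.978, -0.001], [0.001, 0.001, -1.0]]
wrist_force: [-0.8, -0.5, -0.1]
finger_gap: 0.0403
grip_force: 0.0
[[0.978, -0.209, 0.0], [-0.209, -0.978, -0.001], [0.001, 0.001, -1.0]] [-0.75 -0.11  1.47 -0.    1.78  1.03]
[ 0.277 -0.613 -0.007]
```

```bash
python3 -m crank '[0.277,-0.613,0,0,-0.15, 0.277,-0.613,0,0,-0.15, 0.277,-0.613,0,0,-0.15, 0.277,-0.613,0,0,-0.15, 0.277,-0.613,0,0,-0.15, 0.277,-0.613,0,0,-0.15, 0.277,-0.613,0,0,-0.15, 0.277,-0.613,0,0,-0.15, 0.277,-0.613,0,0,-0.15, 0.277,-0.613,0,0,-0.15]'; python3 - <<'E'
from h import *
s=r.observe(); d=vision.snapshot('wrist'); print(d['fov_y'],d['cx'],d['cy'],np.round(d['tool_from_camera'],4).tolist(),np.round(s['qpos'],2))
np.savez('w1.npz',px=d['pixels'],T=d['tool_from_camera'],p=s['tool_pos'],R=s['orientation'])
cv2.imwrite('pics/w1.png',cv2.resize(np.clip(d['pixels'][:,:,::-1].astype(int)*1.7,0,255).astype(np.uint8),None,fx=1.5,fy=1.5,interpolation=cv2.INTER_CUBIC))
E
```

```text
time: 1.97
tool_pos: [0.576, -0.001, 0.2646]
orientation: [[0.978, -0.21, -0.003], [-0.21, -0.978, -0.0], [-0.003, 0.001, -1.0]]
wrist_force: [-0.6, -0.2, 0.4]
finger_gap: 0.0398
grip_force: 0.0
62.97241410502991 262.1628605983514 188.62279229614182 [[0.0005, -0.9637, -0.267, 0.0766], [1.0, 0.0003, 0.0008, -0.0002], [-0.0007, -0.267, 0.9637, -0.1692], [0.0, 0.0, 0.0, 1.0]] [-0.1   0.14  1.21 -0.    1.79  1.68]
```

View pics/w1.png

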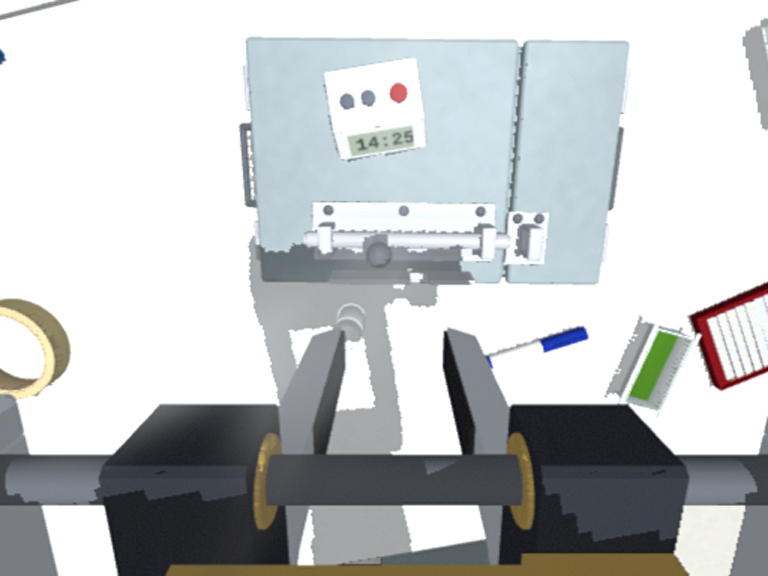

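The wrist view shows the lid corners at (248,38), (628,42), (599,283) and (262,283) in the 1.5x picture. The ball is at (379,254), the rod ends at (305,240) and the staple is at (535,242).

```bash
cat >> h.py <<'E'
def wT(f):
    z=np.load(f); M=np.eye(4); M[:3,:3]=z['R']; M[:3,3]=z['p']; return M@z['T'], z['px']
W=dict(fov_y=62.97241410502991,cx=262.1628605983514,cy=188.62279229614182)
E
python3 - <<'E'
from h import *
T,px=wT('w1.npz')
C=[plane(W,u/1.5,v/1.5,.08,T) for u,v in ((248,38),(628,42),(599,283),(262,283))]
C=np.array(C)[:,:2]; print(C.round(4).tolist(), C.mean(0))
y=C[0]-C[1]+C[3]-C[2]; print('lens',[np.linalg.norm(C[i]-C[i-1]).round(4) for i in range(4)]); yaw=np.arctan2(-y[0],y[1]); print('yaw deg',np.degrees(yaw))
# least squares fit of rectangle
L=np.array([[87,130],[87,-130],[-87,-130],[-87,130]])/1e3
H=L-0; Cc=C-C.mean(0); U,S,V=np.linalg.svd(H.T@Cc); Rr=V.T@U.T; print(Rr, 'rodaxis',C.mean(0)+Rr@[-.05,.045])
b,st=blob(px,252.7,169.3,14,60); print(b,st)
print('ball z.15',plane(W,252.7,169.3,.15,T)); 
d=vision.snapshot('top'); e=vision.snapshot('scene')
for n,a in (('top',ray(d,272.3,179.5)),('scene',ray(e,256.4,183.4))): print(n,tri(ray(W,252.7,169.3,T),a))
for n,u,v in (('rodL',305,240),('staple',535,242)): print(n,plane(W,u/1.5,v/1.5,.1,T))
E
```

```text
[[0.7446, 0.0637], [0.6881, -0.1894], [0.5207, -0.1539], [0.576, 0.1034]] [ 0.63235083 -0.0440458 ]
lens [np.float64(0.1733), np.float64(0.2593), np.float64(0.171), np.float64(0.2632)]
yaw deg -12.354844353244507
[[ 0.97655887  0.21525051]
 [-0.21525051  0.97655887]] rodaxis [0.59320916 0.01066188]Traceback (most recent call last):
  File "<stdin>", line 9, in <module>
  File "h.py", line 15, in blob
    n,l,st,ce=cv2.connectedComponentsWithStats(c); k=1+np.argmax(st[1:,4]); return ce[k]+[u-R,v-R],st[k]
                                                       ~~~~~~~~~^^^^^^^^^^
    return _wrapfunc(a, 'argmax', axis=axis, out=out, **kwds)
    return bound(*args, **kwds)
ValueError: attempt to get argmax of an empty sequence
```

```bash
python3 - <<'E'
from h import *
T,px=wT('w1.npz')
d=vision.snapshot('top'); e=vision.snapshot('scene')
print(px[158:182,240:266].max(2))
for z in (.15,): print(plane(W,252.7,169.3,z,T))
for n,a in (('top',ray(d,272.3,179.5)),('scene',ray(e,256.4,183.4))): print(n,tri(ray(W,252.7,169.3,T),a))
for n,u,v in (('rodL',305,240),('staple',535,242)): print(n,plane(W,u/1.5,v/1.5,.1,T))
E
```

```text
[[149 149 137 108 105 106 102  96  93  91  89  89  90  92  92  92  93  95
  119 147 148 147 147 147 147 147]
 [153 153 137  99  94  95  95  95  94  90  89  88  89  90  93  93  92  96
  123 153 154 154 154 154 154 154]
 [153 152 135  98  93  93  95  95  91  89  89  89  88  90  93  93  92  95
  123 154 154 154 154 154 154 154]
 [147 136 104  92  92  93  93  93  90  88  85  80  79  81  84  86  90  94
  120 148 149 149 149 149 149 150]
 [141 128  94  91  92  92  92  88  81  79  76  76  76  76  76  76  80  89
  116 143 144 143 142 144 144 144]
 [136 123  93  91  91  91  88  79  75  75  77  79  80  79  78  78  76  80
  109 138 138 129 121 139 139 138]
 [124 114  90  90  89  86  79  75  78  79  81  81  82  82  82  82  79  77
   85  97 102 100 108 127 121 104]
 [125 116  91  90  88  80  75  77  80  82  83  86  85  85  85  83  82  80
   78  78  84  91  93  99  96  92]
 [150 136  97  93  87  76  76  80  83  85  85  88  88  87  86  86  85  82
   81  78  84  93  94  94  93  94]
 [151 136  98  90  82  75  78  82  84  86  87  89  89  88  89  87  86  85
   82  80  81  90  94  94  94  94]
 [108 104 
[... 1109 characters left out ...]
  82  79  77  73  69  69  70  72  76  80  81
   82  83  83  83  83  83  83  83]
 [ 82  82  82  82  81  81  82  82  82  81  82  81  81  80  81  83  83  84
   83  83  83  83  83  84  83  85]
 [ 85  84  84  85  85  84  85  85  85  86  85  86  85  86  86  86  86  86
   87  87  88  87  87  88  88  87]
 [ 86  86  86  86  86  87  86  87  87  88  88  87  88  88  88  88  88  87
   87  89  89  88  89  88  89  88]]
[0.59368207 0.0039406  0.15      ]
top (array([0.59324408, 0.00443282, 0.14733632]), np.float64(0.0006303321274829558))
scene (array([0.59347711, 0.00395774, 0.14921351]), np.float64(0.00011971044738490665))
rodL [0.6046048  0.05736479 0.1       ]
staple [ 0.56852516 -0.10399819  0.1       ]
```

Three views agree on the ball at (0.5934, 0.0042, 0.150). The handle is upright with travel about 5 mm. I go down around the ball.

```bash
python3 -m crank '[0.032,-0.0175,0.05,0,-0.15, 0.032,-0.0175,0.12,0,-0.15, 0.032,-0.0175,0.18,0,-0.15, 0.032,-0.0175,0.229,0,-0.15, 0.032,-0.0175,0.229,0,-0.15, 0.032,-0.0175,0.229,0,-0.15]' 8; python3 - <<'E'
from h import *
s=r.observe(); d=vision.snapshot('wrist')
cv2.imwrite('pics/w2.png',np.clip(d['pixels'][100:,100:420,::-1].astype(int)*1.7,0,255).astype(np.uint8))
E
```

```text
time: 2.62
tool_pos: [0.5916, 0.0023, 0.1511]
orientation: [[0.977, -0.214, -0.003], [-0.214, -0.977, -0.0], [-0.003, 0.001, -1.0]]
wrist_force: [-0.0, 0.2, 0.2]
finger_gap: 0.0403
grip_force: 0.0
```

View pics/w2.png

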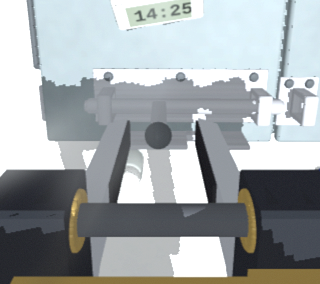

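The ball is at (158,134) in the crop, between the fingers at x = 115 and 215, so I close gently.

```bash
python3 -m crank '[0.003,-0.003,0,0,-0.4, 0.003,-0.003,0,0,-0.6, 0.003,-0.003,0,0,-1, 0.003,-0.003,0,0,-1, 0.003,-0.003,0,0,-1, 0.003,-0.003,0,0,-1]' 8
```

```text
time: 3.17
tool_pos: [0.5954, 0.0049, 0.1534]
orientation: [[0.977, -0.211, 0.002], [-0.211, -0.977, -0.001], [0.003, 0.001, -1.0]]
wrist_force: [-0.1, -1.5, 4.7]
finger_gap: 0.0153
grip_force: 8.0
```

```bash
python3 -m crank '[0,0.008,0,0,-1, 0,0.016,0,0,-1, 0,0.024,0,0,-1, 0,0.032,0,0,-1, 0,0.04,0,0,-1, 0,0.046,0,0,-1, 0,0.046,0,0,-1, 0,0.046,0,0,-1]'; python3 - <<'E'
from h import *
s=r.observe(); e=vision.snapshot('scene'); d=vision.snapshot('top')
a=cv2.resize(e['pixels'][120:270,170:340,::-1],None,fx=3.5,fy=3.5,interpolation=cv2.INTER_CUBIC)
cv2.imwrite('pics/s2.png',np.clip(a.astype(int)*1.8,0,255).astype(np.uint8))
E
```

```text
time: 3.83
tool_pos: [0.5905, -0.0173, 0.1534]
orientation: [[0.977, -0.211, 0.003], [-0.211, -0.977, 0.0], [0.002, -0.001, -1.0]]
wrist_force: [-0.0, 0.1, 5.8]
finger_gap: 0.015
grip_force: 8.0
```

View pics/s2.png

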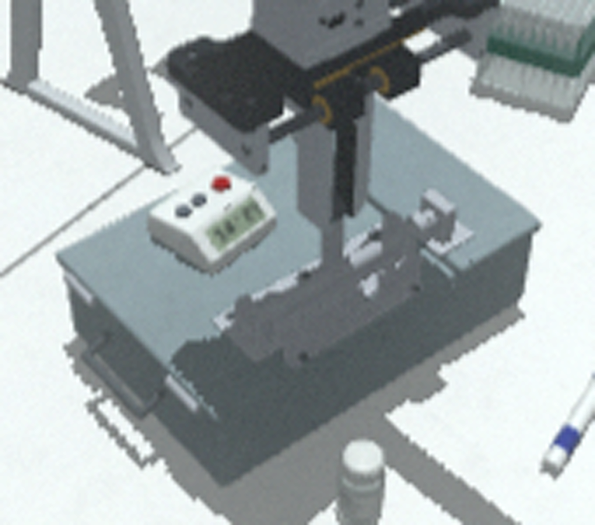

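The picture shows the ball held between the fingertips and the bolt slid about 23 mm towards the staple, so travel is about 28 mm. The timer and vial are undisturbed. Now I lean the handle along its arc to about 0.8 rad, short of the guard.

```bash
python3 -m crank '[-0.011,0,-0.001,0,-1, -0.0222,0,0.001,0,-1, -0.033,0,0.004,0,-1, -0.0436,0,0.0075,0,-1, -0.0535,0,0.012,0,-1, -0.0632,0,0.018,0,-1, -0.07,0,0.023,0,-1, -0.0764,0,0.028,0,-1, -0.0764,0,0.028,0,-1]'
```

```text
time: 4.68
tool_pos: [0.551, -0.0086, 0.1366]
orientation: [[0.978, -0.211, -0.003], [-0.211, -0.978, 0.001], [-0.003, -0.0, -1.0]]
wrist_force: [-1.8, 2.6, 0.7]
finger_gap: 0.0146
grip_force: 8.0
```

```bash
python3 - <<'E'
from h import *
d=vision.snapshot('wrist')
cv2.imwrite('pics/w3.png',np.clip(cv2.resize(d['pixels'][80:330,140:400,::-1],None,fx=2,fy=2).astype(int)*2,0,255).astype(np.uint8))
E
```

```text
(no output)
```

View pics/w3.png

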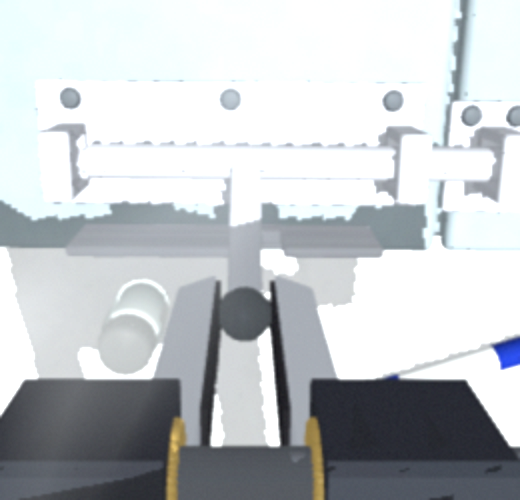

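The wrist close-up shows the bolt handle at x=245 in the crop and the loops at 62 and 405, which gives a travel of about 29 mm. The ball is at (245,313). On the guard, a lighter gap ends near x=280, so the notch is probably about 5 mm further right. Next I compute the ball's position on its arc.

```bash
python3 - <<'E'
from h import *
from scipy.optimize import brentq
s=r.observe(); d=vision.snapshot('wrist'); M=np.eye(4); M[:3,:3]=s['orientation']; M[:3,3]=s['tool_pos']; T=M@np.array(d['tool_from_camera'])
ex=np.array([.9766,-.2153]); A=np.array([.5932,.0107])
f=lambda z:np.hypot((plane(d,262.5,236.5,z,T)[:2]-A)@ex,z-.094)-.056
for a,b in ((.094,.125),(.125,.15)):
    try:
        z=brentq(f,a,b); p=plane(d,262.5,236.5,z,T); print(p,'ang',np.arctan2(-(p[:2]-A)@ex,z-.094),'in tool',s['orientation'].T@(p-s['tool_pos']))
    except Exception as e: print(e,f(a),f(b))
print(s['wrist_force'])
for u,v in ((245,165),(270,240),(280,240)): print([((plane(d,140+u/2,80+v/2,z,T)[:2]-A)@[.2153,.9766]).round(4) for z in (.1,.1075)])
E
```

```text
f(a) and f(b) must have different signs -0.0004479844419933224 -0.004194059235317724
[ 0.55179825 -0.00900211  0.13673412] ang 0.7026855325316691 in tool [ 7.15111464e-04  1.65023660e-04 -9.43323156e-06]
[-2.05383406  2.06840526  1.37017933]
[np.float64(-0.028), np.float64(-0.028)]
[np.float64(-0.0368), np.float64(-0.0364)]
[np.float64(-0.0402), np.float64(-0.0397)]
```

Ball at the TCP, angle about 0.7, travel about 28 mm. I release it, rise, set the fingertips about 12 mm apart and come down just above the ball.

```bash
python3 -m crank '[0,0,0,0,-0.45, 0,0,0,0,-0.45, 0,0,0,0,-0.45, 0,0,-0.03,0,-0.45, 0,0,-0.06,0,-0.45, 0,0,-0.06,0,-0.745, 0,0,-0.06,0,-0.745, 0,0,-0.06,0,-0.745, 0,0,-0.045,0,-0.745, 0,0,-0.04,0,-0.745]' 20
```

```text
time: 5.62
tool_pos: [0.5516, -0.0091, 0.1557]
orientation: [[0.977, -0.211, -0.003], [-0.211, -0.977, 0.0], [-0.003, 0.001, -1.0]]
wrist_force: [-0.8, 0.0, -1.3]
finger_gap: 0.0122
grip_force: 0.0
```

```bash
python3 -m crank '[0,0,0.005,0,-0.745, -0.004,0,0.009,0,-0.745, -0.008,0,0.013,0,-0.745, -0.012,0,0.018,0,-0.745, -0.016,0,0.022,0,-0.745, -0.016,0,0.022,0,-0.745, -0.016,0,0.022,0,-0.745]'
```

```text
time: 6.2
tool_pos: [0.5444, -0.0073, 0.1468]
orientation: [[0.978, -0.211, -0.001], [-0.211, -0.978, 0.0], [-0.001, -0.0, -1.0]]
wrist_force: [-0.0, -0.1, 0.3]
finger_gap: 0.0119
grip_force: 0.3
```

```bash
python3 -m crank '[-0.002,0,0.004,0,-0.745, -0.002,0,0.004,0,-0.745, -0.002,0,0.004,0,-0.745]'; python3 -m crank '[-0.002,0,0.003,0,-0.745, -0.002,0,0.003,0,-0.745, -0.002,0,0.003,0,-0.745]'
```

```text
time: 6.45
tool_pos: [0.5435, -0.0071, 0.145]
orientation: [[0.977, -0.211, -0.0], [-0.211, -0.977, 0.0], [-0.0, -0.0, -1.0]]
wrist_force: [-1.2, 0.8, 1.5]
finger_gap: 0.0125
grip_force: 1.0
time: 6.7
tool_pos: [0.5426, -0.0069, 0.1434]
orientation: [[0.977, -0.211, -0.0], [-0.211, -0.977, 0.0], [-0.001, -0.0, -1.0]]
wrist_force: [-2.0, 1.3, 2.0]
finger_gap: 0.012
grip_force: 1.3
```

```bash
python3 -m crank '[0,0,0.001,0,-0.745, 0,0,0.001,0,-0.745, 0,0,0.001,0,-0.745]'; python3 - <<'E'
from h import *
s=r.observe(); print(s['tool_pos'],s['wrist_force'],s['finger_gap'])
E
```

```text
time: 6.95
tool_pos: [0.5427, -0.007, 0.143]
orientation: [[0.977, -0.211, -0.0], [-0.211, -0.977, 0.0], [-0.0, -0.0, -1.0]]
wrist_force: [-1.1, 1.5, 2.6]
finger_gap: 0.0122
grip_force: 1.7
[ 0.5427055 -0.0069531  0.1430387] [-1.13649767  1.53657189  2.6193058 ] 0.012226254355937294
```

In light contact at about 2.6 N, angle about 0.95. I drag along the guard in small steps.

```bash
python3 -m crank '[0,0.001,0.0005,0,-0.745, 0,0.002,0.0005,0,-0.745, 0,0.003,0.0005,0,-0.745, 0,0.004,0.0005,0,-0.745, 0,0.004,0.0005,0,-0.745]'; python3 -m crank '[0,0.001,0,0,-0.745, 0,0.002,0,0,-0.745, 0,0.002,0,0,-0.745]';python3 -m crank '[0,0.001,0,0,-0.745, 0,0.002,0,0,-0.745, 0,0.002,0,0,-0.745]'
```

```text
time: 7.37
tool_pos: [0.5423, -0.0089, 0.1428]
orientation: [[0.977, -0.211, -0.0], [-0.211, -0.977, 0.0], [-0.0, -0.0, -1.0]]
wrist_force: [-2.5, 3.2, 3.8]
finger_gap: 0.0121
grip_force: 2.3
time: 7.62
tool_pos: [0.5421, -0.0101, 0.1427]
orientation: [[0.977, -0.211, -0.0], [-0.211, -0.977, -0.0], [-0.0, 0.0, -1.0]]
wrist_force: [-2.7, 2.5, 3.7]
finger_gap: 0.012
grip_force: 2.2
time: 7.87
tool_pos: [0.5419, -0.0111, 0.1427]
orientation: [[0.977, -0.211, -0.0], [-0.211, -0.977, -0.0], [-0.0, 0.0, -1.0]]
wrist_force: [-2.8, 2.8, 3.7]
finger_gap: 0.0119
grip_force: 2.2
```

```bash
python3 -m crank '[0,0.001,-0.001,0,-0.745, 0,0.002,-0.001,0,-0.745, 0,0.002,-0.001,0,-0.745]'; python3 -m crank '[0,0.001,0,0,-0.745, 0,0.002,0,0,-0.745, 0,0.002,0,0,-0.745]'
```

```text
time: 8.12
tool_pos: [0.5418, -0.0121, 0.1429]
orientation: [[0.977, -0.211, -0.0], [-0.211, -0.977, -0.0], [-0.0, 0.0, -1.0]]
wrist_force: [-1.8, 1.8, 1.4]
finger_gap: 0.0118
grip_force: 1.4
time: 8.37
tool_pos: [0.5416, -0.0131, 0.143]
orientation: [[0.977, -0.211, -0.0], [-0.211, -0.977, -0.0], [0.0, 0.0, -1.0]]
wrist_force: [-0.8, 2.4, 1.7]
finger_gap: 0.0122
grip_force: 1.2
```

```bash
python3 - <<'E'
from h import *
d=vision.snapshot('wrist')
cv2.imwrite('pics/w4.png',np.clip(cv2.resize(d['pixels'][80:330,140:400,::-1],None,fx=2,fy=2).astype(int)*2,0,255).astype(np.uint8))
E
```

```text
(no output)
```

View pics/w4.png

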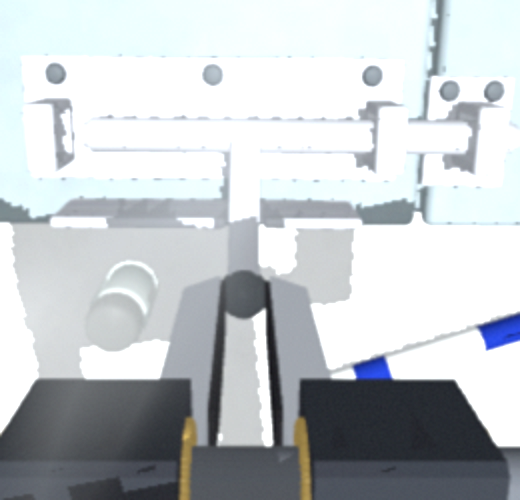

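The wrist view shows the handle at x=244 and the guard's lit edge starting again near x=265-270, so the notch centre is about 1-2 mm further on. The ball is still cradled at (244,294). I continue.

```bash
python3 -m crank '[0,0.001,0,0,-0.745, 0,0.002,0,0,-0.745, 0,0.002,0,0,-0.745]'; python3 -m crank '[0,0.001,0.0005,0,-0.745, 0,0.002,0.0005,0,-0.745, 0,0.002,0.0005,0,-0.745]'
```

```text
time: 8.67
tool_pos: [0.5413, -0.014, 0.1431]
orientation: [[0.977, -0.211, -0.0], [-0.211, -0.977, -0.0], [0.0, 0.0, -1.0]]
wrist_force: [-0.8, 1.5, 0.8]
finger_gap: 0.0118
grip_force: 1.0
time: 8.92
tool_pos: [0.5412, -0.015, 0.143]
orientation: [[0.977, -0.211, 0.0], [-0.211, -0.977, -0.0], [0.0, 0.0, -1.0]]
wrist_force: [-1.5, 2.5, 1.0]
finger_gap: 0.0118
grip_force: 1.2
```

```bash
python3 -m crank '[0,0,0.0015,0,-0.745, 0,0,0.003,0,-0.745, 0,0,0.003,0,-0.745]'
```

```text
time: 9.17
tool_pos: [0.5411, -0.0148, 0.1416]
orientation: [[0.977, -0.211, 0.0], [-0.211, -0.977, -0.0], [0.0, 0.0, -1.0]]
wrist_force: [-1.8, 2.9, 2.8]
finger_gap: 0.0119
grip_force: 1.8
```

It now sits lower (0.1416) at less force, so the handle may be entering the notch. I follow the arc gently.

```bash
python3 -m crank '[-0.001,0,0.0015,0,-0.745, -0.002,0,0.003,0,-0.745, -0.002,0,0.003,0,-0.745]'
```

```text
time: 9.42
tool_pos: [0.5399, -0.0145, 0.1399]
orientation: [[0.977, -0.211, -0.0], [-0.211, -0.977, 0.0], [-0.0, -0.0, -1.0]]
wrist_force: [-1.3, 2.6, 3.5]
finger_gap: 0.0118
grip_force: 2.0
```

```bash
python3 -m crank '[-0.001,0,0.002,0,-0.745, -0.002,0,0.004,0,-0.745, -0.002,0,0.004,0,-0.745]'; python3 - <<'E'
from h import *
d=vision.snapshot('wrist')
cv2.imwrite('pics/w5.png',np.clip(cv2.resize(d['pixels'][130:270,180:340,::-1],None,fx=4,fy=4,interpolation=cv2.INTER_CUBIC).astype(int)*1.5,0,255).astype(np.uint8))
E
```

```text
time: 9.67
tool_pos: [0.5391, -0.0143, 0.1378]
orientation: [[0.977, -0.211, -0.0], [-0.211, -0.977, 0.0], [-0.0, -0.0, -1.0]]
wrist_force: [-2.6, 2.4, 3.3]
finger_gap: 0.0119
grip_force: 2.3
```

View pics/w5.png

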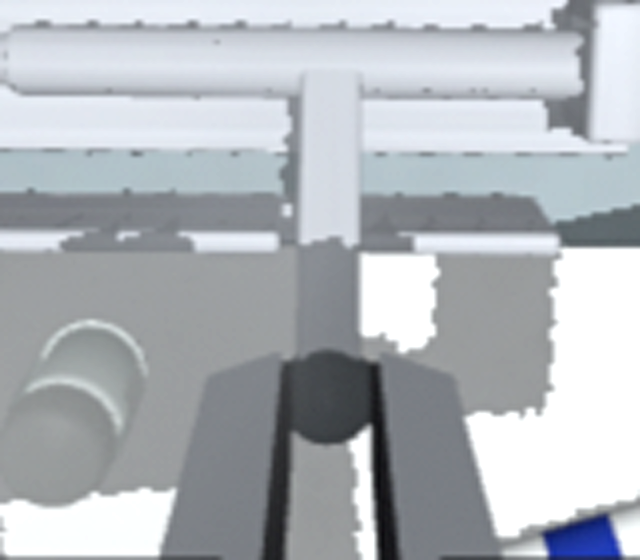

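The handle (300-358 px) has dropped between the guard's edges (about 283 and 361 px). It is in the notch but about 1 mm towards the right edge. I ease back sideways while following the arc down.

```bash
python3 -m crank '[0,-0.002,0,0,-0.745, -0.001,-0.003,0.003,0,-0.745, -0.0025,-0.003,0.006,0,-0.745, -0.0035,-0.003,0.009,0,-0.745, -0.0035,-0.003,0.009,0,-0.745]'
```

```text
time: 10.13
tool_pos: [0.5372, -0.0131, 0.1327]
orientation: [[0.977, -0.211, -0.001], [-0.211, -0.977, -0.001], [-0.001, 0.001, -1.0]]
wrist_force: [-1.9, -1.2, 1.3]
finger_gap: 0.0121
grip_force: 1.7
```

```bash
python3 -m crank '[-0.004,0.0005,0.004,0,-0.745, -0.007,0.001,0.008,0,-0.745, -0.0085,0.001,0.012,0,-0.745, -0.01,0.001,0.016,0,-0.745, -0.0105,0.001,0.02,0,-0.745, -0.0105,0.001,0.02,0,-0.745]'
```

```text
time: 10.63
tool_pos: [0.5323, -0.012, 0.1228]
orientation: [[0.977, -0.211, -0.001], [-0.211, -0.977, -0.0], [-0.001, 0.0, -1.0]]
wrist_force: [0.4, -1.6, -0.1]
finger_gap: 0.012
grip_force: 0.7
```

```bash
python3 -m crank '[0,0.001,0.004,0,-0.745, -0.001,0.001,0.008,0,-0.745, -0.0015,0.001,0.012,0,-0.745, -0.002,0.001,0.016,0,-0.745, -0.002,0.001,0.02,0,-0.745, -0.002,0.001,0.02,0,-0.745]'; python3 - <<'E'
from h import *
d=vision.snapshot('wrist')
cv2.imwrite('pics/w6.png',np.clip(cv2.resize(d['pixels'][130:270,180:340,::-1],None,fx=4,fy=4,interpolation=cv2.INTER_CUBIC).astype(int)*1.5,0,255).astype(np.uint8))
E
```

```text
time: 11.13
tool_pos: [0.531, -0.012, 0.1127]
orientation: [[0.978, -0.211, -0.001], [-0.211, -0.978, 0.0], [-0.001, -0.0, -1.0]]
wrist_force: [-0.1, 1.3, 1.3]
finger_gap: 0.0124
grip_force: 1.0
```

View pics/w6.png

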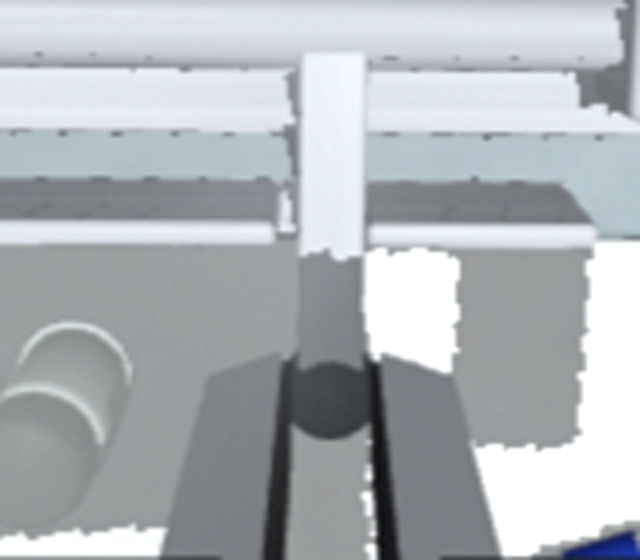

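The handle lies through the notch, which spans about 277-368 px, and the ball is nearly level. I finish the last 2-3 mm gently by feel.

```bash
python3 -m crank '[0,0,0.002,0,-0.745, 0,0,0.004,0,-0.745, 0,0,0.005,0,-0.745, 0,0,0.005,0,-0.745]'; python3 -m crank '[0,0,0.001,0,-0.745, 0,0,0.001,0,-0.745, 0,0,0.001,0,-0.745]'
```

```text
time: 11.52
tool_pos: [0.5314, -0.0122, 0.1109]
orientation: [[0.977, -0.211, -0.0], [-0.211, -0.977, 0.0], [-0.0, -0.0, -1.0]]
wrist_force: [-1.0, 1.7, 1.2]
finger_gap: 0.0119
grip_force: 1.0
time: 11.77
tool_pos: [0.5314, -0.0122, 0.1105]
orientation: [[0.977, -0.211, 0.0], [-0.211, -0.977, 0.0], [0.0, -0.0, -1.0]]
wrist_force: [-1.0, 0.7, 2.7]
finger_gap: 0.0121
grip_force: 1.0
```

```bash
python3 -m crank '[0,0,0.001,0,-0.745, 0,0,0.001,0,-0.745, 0,0,0.001,0,-0.745]'; python3 -m crank '[0,0,0.001,0,-0.745, 0,0,0.001,0,-0.745, 0,0,0.001,0,-0.745]'
```

```text
time: 12.02
tool_pos: [0.5315, -0.0122, 0.11]
orientation: [[0.977, -0.211, 0.0], [-0.211, -0.977, -0.0], [0.0, 0.0, -1.0]]
wrist_force: [-1.4, 0.6, 1.5]
finger_gap: 0.0124
grip_force: 1.1
time: 12.27
tool_pos: [0.5314, -0.0122, 0.1094]
orientation: [[0.977, -0.211, -0.0], [-0.211, -0.977, 0.0], [-0.0, -0.0, -1.0]]
wrist_force: [-0.7, 1.3, 2.0]
finger_gap: 0.0119
grip_force: 1.1
```

```bash
python3 -m crank '[0,0,0.001,0,-0.745, 0,0,0.001,0,-0.745, 0,0,0.001,0,-0.745]'; python3 -m crank '[0,0,0.001,0,-0.745, 0,0,0.001,0,-0.745, 0,0,0.001,0,-0.745]'; python3 -m crank '[0,0,0.001,0,-0.745, 0,0,0.001,0,-0.745, 0,0,0.001,0,-0.745]'
```

```text
time: 12.52
tool_pos: [0.5314, -0.0122, 0.1089]
orientation: [[0.977, -0.211, -0.0], [-0.211, -0.977, 0.0], [-0.0, 0.0, -1.0]]
wrist_force: [-0.9, 1.6, 1.7]
finger_gap: 0.012
grip_force: 1.1
time: 12.77
tool_pos: [0.5315, -0.0123, 0.1086]
orientation: [[0.977, -0.211, 0.0], [-0.211, -0.977, -0.0], [0.0, 0.0, -1.0]]
wrist_force: [-1.6, 1.5, 1.4]
finger_gap: 0.0118
grip_force: 1.3
time: 13.02
tool_pos: [0.5315, -0.0123, 0.1082]
orientation: [[0.977, -0.211, 0.0], [-0.211, -0.977, -0.0], [0.0, 0.0, -1.0]]
wrist_force: [-1.7, 1.4, 2.8]
finger_gap: 0.012
grip_force: 1.8
```

```bash
python3 -m crank '[0,0,0.001,0,-0.745, 0,0,0.001,0,-0.745, 0,0,0.001,0,-0.745]'; python3 -m crank '[0,0,0.001,0,-0.745, 0,0,0.001,0,-0.745, 0,0,0.001,0,-0.745]'; python3 - <<'E'
from h import *
from scipy.optimize import brentq
d=vision.snapshot('scene'); e=vision.snapshot('top')
np.savez('f.npz',s=d['pixels'],t=e['pixels'])
E
```

```text
time: 13.27
tool_pos: [0.5316, -0.0123, 0.1079]
orientation: [[0.977, -0.211, 0.001], [-0.211, -0.977, -0.0], [0.001, -0.0, -1.0]]
wrist_force: [-0.9, 1.8, 5.6]
finger_gap: 0.0116
grip_force: 2.7
time: 13.52
tool_pos: [0.5317, -0.0123, 0.1076]
orientation: [[0.977, -0.211, 0.001], [-0.211, -0.977, -0.0], [0.001, -0.0, -1.0]]
wrist_force: [-2.2, 1.6, 6.4]
finger_gap: 0.0122
grip_force: 3.4
```

The force rises, so the handle is on the notch floor. I lift straight off and look.

```bash
python3 -m crank '[0,0,-0.01,0,-0.745, 0,0,-0.03,0,-0.745, 0,0,-0.08,0,-0.745, 0,0,-0.14,0,-0.745, 0,0,-0.2,0,-0.745, -0.04,0,-0.25,0,-0.745, -0.04,0,-0.25,0,-0.745, -0.04,0,-0.25,0,-0.745]'; python3 - <<'E'
from h import *
from scipy.optimize import brentq
s=r.observe(); d=vision.snapshot('wrist'); e=vision.snapshot('scene')
np.savez('w7.npz',px=d['pixels'],T=d['tool_from_camera'],p=s['tool_pos'],R=s['orientation'],sc=e['pixels'])
a=cv2.resize(d['pixels'][60:310,140:400,::-1],(416,400)); b=cv2.resize(e['pixels'][140:240,190:290,::-1],(384,400))
cv2.imwrite('pics/f.png',np.clip(np.hstack([a,b]).astype(int)*1.7,0,255).astype(np.uint8))
E
```

```text
time: 14.28
tool_pos: [0.5128, -0.0085, 0.2345]
orientation: [[0.977, -0.211, 0.006], [-0.211, -0.977, -0.001], [0.006, 0.0, -1.0]]
wrist_force: [0.3, 0.6, -0.7]
finger_gap: 0.0121
grip_force: 0.0
```

View pics/f.png

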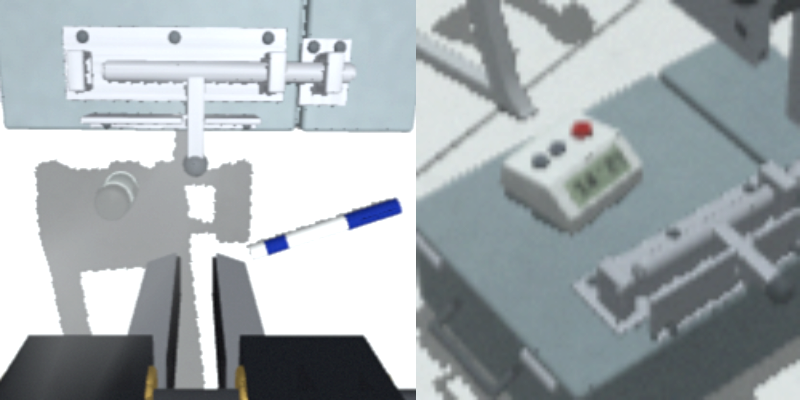

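The handle lies through the notch with its ball at (195,166), the rod tip is through the staple, and the bystanders are untouched. One numeric check of the level remains.

```bash
python3 - <<'E'
from h import *
T,px=wT('w7.npz'); e=vision.snapshot('scene')
p,err=tri(ray(W,261.9,163.75,T),ray(e,285.8,211.5)); print(p,err,'angle',np.pi/2-np.arcsin((p[2]-.094)/.056), 'chest',(p[:2]-[.5932,.0107])@[.9766,-.2153],(p[:2]-[.5932,.0107])@[.2153,.9766])
E
```

```text
[ 0.52934798 -0.01260924  0.09484877] 0.0018425476947085506 angle 1.5556390572415342 chest -0.05733940742222029 -0.03651114804895968
```

Ball height is 0.0948 m, which gives about 1.56 rad (level). Travel is about 36 mm, so the tip is in the staple. I'm handing it in.

```bash
python3 -c "
from station import close_job; print(close_job())"
```

```text
the job is handed in; nothing more can be done
None
```

The chest is locked and handed in: the bolt is in the staple (travel about 36 mm), the handle lies level in the notch (about 1.56 rad by camera), the gripper is clear, the timer, vial and marker were left alone, and the arm took about 14 s.

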